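Clamp the glued board

ROBOT

A 6-joint arm with a two-finger parallel gripper is mounted at the origin on a cart in front of the work surface, level with it; the furniture and walls round the work are solid. World frame = base frame: x ahead of the robot, y to its left, z up, the work surface at z = 0. Lengths are in m, angles in degrees, forces in N, time in s.
With the tool pointing down it reaches from about 0.35 to 0.725 m from the base axis. Payload 4.3 kg.
Tool frame: the origin (TCP) lies at the very end of the fingers, on their centre line; the grasp point (between the pads) lies r.grip_point_offset behind it (r.grip_point_offset is the distance from the TCP to the grasp point, in m); z points along the fingers, y is the direction in which the jaws open and shut (so a half turn about z gives the same grasp; the last joint's range is limited). The gripper opens to 85 mm and grips with 20 to 120 N. Pads are 22 mm wide; open, the fingers measure 114 mm over their backs; the gripper's body (76 mm by 85 mm) begins 54 mm behind the grasp point. The pads swing forward as they close: fully open they stand 13 mm farther back than shut.
Start: joints at [-83.153, 21.618, 4.641, 73.018, 0, 83.68], TCP at [0.131, -0.56, 0.231] pointing down, gripper open.
Joint ranges: [-156.06, 156.06], [-48.1, 94.91], [-58.44, 69.94], [-101.28, 121.22], [-78.64, 73.56], [-180, 180]. Speed limits (degrees/s): [147.25, 147.25, 180, 180, 180, 180].

INTERFACE

Orientations are given as [roll, pitch, yaw] about the fixed x, y, z axes, in that order (R = Rz(yaw) Ry(pitch) Rx(roll)).
In Python, from cell import r, cams, nets gives the robot as it stands.
- The arm moves only by the shell command python3 -m crank 'ROWS' [FORCE]. ROWS is JSON, a list of rows, each a list of 5 numbers: the finger opening in mm, from 0 to 85.4, then the shift along the tool's x, y, z in mm, then the turn about the tool's z in rad. A call has 1 to 10 rows; each row shifts and turns the pose as measured when the row begins, along the tool's axes as they then stand; what a row does not reach is not made up. A row lasts 1/10 s, in which the tool goes at most 50 mm and 8.59 degrees, less where a joint would pass 70% of its speed; a pose out of reach is approached as far as the arm can. A call with a gripper value outside its range is refused whole. The fingers move at their own pace and stop on an object; FORCE is the grip in N (left out, the last holds). Time passes only in rows, so rows that do not move let the fingers close. It gives the time, the measured TCP pose, the force and the opening at its end, in the units of the state.
- r.get_obs(): the state, without advancing time (a new reading comes with each control period).
- cams.capture(name): name is "scene" or "side" or "wrist"; returns the picture (480x640x3 uint8, red, green, blue); there is no depth.
- cams.camera_info(name): a dict with "vertical_fov" (degrees; the focal length in pixels is half the picture's height over the tangent of half this angle, whatever the lens; pixels are square), "cx", "cy" (the principal point, pixels), "dist" ([k1, k2, p1, p2, k3] as OpenCV has them; the pictures are not rectified), "R" (3x3) and "t" (3): a world point X has camera coordinates R X + t; the wrist camera has in their place "T_tool_cam" (4x4, takes a point from camera to tool coordinates, whose origin is the TCP and whose axes are the flange's). Camera axes: x right, y down, z forward; pixel columns grow to the right and rows downward; lengths in m; the calibration is good to about 2 mm. A picture is of the moment at which its call begins: read the wrist's pose just before it. camera_info takes no time and is no camera call.
- r.hand_in(): hands the job in, once; it reports no verdict.
Trained networks look in the newest picture that a camera, given by its name, has taken for a name from the list of things; names that differ only in an ending like _2 or _b are one class to them, and where a whole thing is asked for, a point or a joint stands for the part that bears it (a point fixed in the world has none). Each returns a list of dicts, best first, with "conf" (0 to 1); they miss things now and then, are a little off and sometimes report something else, mostly with a low value. They report only what shows in the picture. A call takes as long as a camera call.
- nets.look_for(camera, query): "point" ([column, row] in pixels, amid what is visible of it).
- nets.place_of(camera, query): "point" ([column, row] in pixels: a listed point, or the origin of a listed thing).
The state is a dict: "time_s": time; "joint_positions": joint angles; "qd": joint speeds; "tau": joint torques, N m; "tcp_pos": TCP position; "tcp_rot": TCP orientation; "ft_force": force on the tool from outside, world axes, zero at the start; "moment": the same for the moment, N m; "opening": finger opening in m.
Only numpy, scipy, OpenCV 4.12 (cv2) and the standard library are available. Lean on these libraries where they do the work, as an engineer would, in place of code of your own. Each camera call takes 0.05 s, during which the arm holds its last target. There are 200 camera calls.

TASK

The little serving board has been glued back together at its split. Take the trigger clamp off the stand's two hooks, set it down over the middle of the board so that its feet stand on the worktop and a jaw stands outside each long side, and pump its trigger until the soft pad presses the board and the split is drawn fully shut. Move the jaw by the trigger only, squeeze firmly but never flatten the soft pad, leave the bottle, mug, jar and pod where they are, and finish still holding the trigger squeezed with the board under pressure.

Things in the scene. Friction and masses are not known exactly. Their poses are not given: they have to be found in the camera images.
- clamp_grip (a point): One-hand clamp, 0.5 kg, hung by its bar, grip up. Point midway between back of black pistol grip and front of orange trigger when squeezed home (38 mm apart then, along y; let go 55 mm apart at this height, 61 at trigger top). Axes: z up, y along bar to far jaw. From here: grip top +28 mm z, trigger top +16 to +20, head's top -43, feet undersides -122; own jaw's face +56 y; mass centre +60 y.
- head_face (a point): Centre of the working face of the jaw on the clamp's head (fixed, 40 mm wide along x), 9 mm above the underside of its foot, 50 mm tall with the bar above it. Axes as the clamp's, y towards the far jaw. The grip is 26 mm and the trigger 20 mm wide along x. The head reaches 83 mm behind this face.
- pad_face (a point): Centre of the working face of the soft dark pad (40 mm wide, 26 mm tall) on the far jaw, 9 mm above the underside of that jaw's foot; axes as the clamp's; it faces -y, towards the head. The far jaw ends 37 mm behind it.
- jaw (a joint): How far the far jaw has been drawn towards the head, m. Distance between the jaw faces = 175 mm - jaw + pad. 0 to 15 mm at the start, 95 mm at most. The toothed bar (4 mm pitch) runs only towards closing; a pawl stops it going back (it may settle back by up to 4 mm under load).
- pad (a joint): How far the soft pad is pressed in, m: 0 free; a cushion of 4 N per mm, so 1.5 mm is 6 N (snug) and 8 mm is 32 N. Over 9 mm it is squashed flat: over-tightened.
- trigger (a joint): Trigger angle, rad: 0 let go (it springs back, 3 to 5 N), 0.33 squeezed home. Pivot at y +13, z -50 mm from clamp_grip. A full squeeze draws the jaw 16 to 22 mm (60 mm per rad less some lost motion). Against the board, at the clamp_grip height, a finger grip of 20 N presses the pad in about 2 to 3 mm, 35 N about 5.5 mm, 50 N about 8 mm, more than that flattens it.
- clamp_trigger: The orange trigger, 12 mm thick; origin on its pivot, z along the trigger (70 mm), y its front.
- clamp_bar: Steel bar with teeth on top, 8 mm wide, 18 mm high, and the far jaw. Axes as the clamp's. Origin in the plane of the feet's undersides, 175 mm before the free pad's face; bar's underside at z = 48 mm, its tail at y = -106 mm (so it comes out behind the grip as the jaw closes).
- clamp_pad: The soft pad on the far jaw; origin and axes as clamp_bar's, shifted by the pad's compression.
- hook_stand: Fixed stand: wooden base 90 x 244 x 14 mm, two dark steel uprights with upturned hooks. Origin under the middle; y along base and bar. Hooks at y = -94 and +94 mm; the bar's underside rests at 96 mm height, 2 mm of play each side; hook tips end 16 mm, uprights 22 mm above that. Lift straight up: 25 mm frees the bar, 80 mm brings the feet over the uprights.
- board_a: Half of the small wooden board, 170 (x) x 55 (y) x 18 mm, light with a dark strip, loose on the worktop, 0.13 kg. Origin in the middle of its underside; seam face at y = +27.5 mm with two dowels that reach into the other half; outer long side at y = -27.5 mm. The clamp may go on either way round.
- board_b: The other half, same size, lying beside it at +y of board_a with the split 3.5 to 8 mm open. Origin in the middle of its underside; seam face at y = -27.5 mm, outer long side at y = +27.5 mm.
- seam_a (a point): Middle of board_a's seam face (9 mm above its underside), axes as board_a's.
- seam_b (a point): Middle of board_b's seam face (9 mm above its underside), axes as board_b's.
- glue_bottle: Glue bottle, white and yellow with an orange nozzle, 43 mm across, 140 mm tall; bystander. Origin at its underside.
- mug_1: White mug, 82 mm across, 91 mm tall; bystander. Origin at its underside.
- sugar_jar: Glass sugar jar with a red lid, 68 mm across, 100 mm tall; bystander. Origin at its underside.
- coffee_pod_0: Dark coffee pod with a red foil lid, 51 mm across, 44 mm tall; bystander. Origin at its underside.

How it is judged (in metres and radians):
On the way, in this order (a step that is already met when the one before it is completed fails the run):
1. the clamp is lifted clear of the hooks (height (world z) of clamp_grip above 0.193 m), for 0.1 s.
2. the clamp stands over the middle of the board with a jaw outside each long side (((y of head_face in the frame of board_a below -0.0265 m and x of head_face in the frame of board_a between -0.035 and 0.035 m and y of pad_face in the frame of board_b above 0.0265 m and x of pad_face in the frame of board_b between -0.035 and 0.035 m) or (y of head_face in the frame of board_b above 0.0265 m and x of head_face in the frame of board_b between -0.035 and 0.035 m and y of pad_face in the frame of board_a below -0.0265 m and x of pad_face in the frame of board_a between -0.035 and 0.035 m)) and height (world z) of each of head_face, pad_face below 0.018 m and angle between the y axis of clamp_bar and the y axis of board_a, either way round below 0.2 rad), for 0.2 s.
3. the split is drawn shut (y of seam_b in the frame of board_a below 0.029 m and distance between seam_a and seam_b below 0.004 m and angle between the y axis of board_a and the y axis of board_b, either way round below 0.02 rad and value of joint pad above 0.001 m), for 0.1 s.
At the end, for the whole second after the job is handed in: Fingers push on the trigger (over 4 N); soft pad pressed in 1.5 to 8 mm and on the board (over 5 N); split shut within 1.5 mm, halves parallel; clamp's feet on the worktop, its jaws outside the board's long sides, within 35 mm of their middle, square within 0.2 rad; board at rest (all of step 2 and y of seam_b in the frame of board_a below 0.029 m and distance between seam_a and seam_b below 0.004 m and angle between the y axis of board_a and the y axis of board_b, either way round below 0.02 rad and value of joint pad between 0.0015 and 0.008 m and contact force between the fingers and clamp_trigger above 4 N and (contact force between clamp_pad and board_a above 5 N or contact force between clamp_pad and board_b above 5 N) and linear speed of each of board_a, board_b below 0.02 m/s); the arm keeps its last pose, push and grip.
It fails at once if the soft pad is squashed flat (pressed in more than 9 mm) (value of joint pad above 0.009 m).
It fails at once if the bar or far jaw is pushed by the fingers (over 5 N) (contact force between the fingers and clamp_bar above 5 N).
It fails at once if the bottle, mug, jar or pod is moved more than 25 mm (distance of any of glue_bottle, mug_1, sugar_jar, coffee_pod_0 from where it was at the start of the episode above 0.025 m).
It also fails if it takes over 58 s, if anything falls off the work surface, if the arm or the gripper's body presses on something with over 40 N, if the wrist force passes 120 N, or if a joint passes its speed limit or range.

## Working session

There is one attempt and no reset: what is moved stays moved. The work goes in short steps, Python scripts to look and compute and a shell command to move; the robot and the scene stay as the last step left them, time stands still between calls to the robot, and variables do not carry over. Pictures are saved under pics/ and viewed, about 8 in all and at most 12, crops included, and the job is handed in when it is done.

```bash
mkdir -p pics; ls; cat > h.py <<'E'
import numpy as np,cv2
from cell import r,cams,nets
from scipy.spatial.transform import Rotation as Ro
def cam(n,o=None):
    i=cams.camera_info(n); f=240/np.tan(np.radians(i["vertical_fov"])/2)
    K=np.array([[f,0,i["cx"]],[0,f,i["cy"]],[0,0,1]]);d=np.array(i["dist"],float)
    if n=="wrist":
        o=o or r.get_obs(); T=np.eye(4);T[:3,:3]=Ro.from_euler('xyz',o["tcp_rot"],degrees=True).as_matrix();T[:3,3]=o["tcp_pos"]
        M=np.linalg.inv(T@np.array(i["T_tool_cam"])); return K,d,M[:3,:3],M[:3,3]
    return K,d,np.array(i["R"]),np.array(i["t"])
def ray(c,p):
    K,d,R,t=c; u=cv2.undistortPoints(np.array([[p]],float),K,d)[0,0]
    v=R.T@np.array([u[0],u[1],1]); return -R.T@t, v/np.linalg.norm(v)
def onz(c,p,z):
    o,v=ray(c,p); return o+v*(z-o[2])/v[2]
def tri(cs,ps):
    A=np.zeros((3,3));b=np.zeros(3);L=[ray(c,p) for c,p in zip(cs,ps)]
    for o,v in L:
        P=np.eye(3)-np.outer(v,v);A+=P;b+=P@o
    X=np.linalg.solve(A,b); return X,[round(float(np.linalg.norm(np.cross(X-o,v)))*1000,1) for o,v in L]
def proj(c,X):
    return cv2.projectPoints(np.array(X,float).reshape(-1,3),cv2.Rodrigues(c[2])[0],c[3],c[0],c[1])[0][:,0]
E
python3 - <<'E'
from h import *
o=r.get_obs();print(o["time_s"],o["tcp_pos"],o["tcp_rot"],o["opening"],r.grip_point_offset)
im={n:cams.capture(n) for n in("scene","side")}
cv2.imwrite("pics/a.png",im["scene"][:,:,::-1]);cv2.imwrite("pics/b.png",im["side"][:,:,::-1])
cs={n:cam(n) for n in im}
for n in cs: print(n,np.round(-cs[n][2].T@cs[n][3],2))
for q in ["clamp_grip","head_face","pad_face","hook_stand","board_a","board_b","seam_a","clamp_trigger","glue_bottle","mug_1","sugar_jar","coffee_pod_0"]:
    P={}
    for n in im:
        P[n]=[(np.round(x["point"],1).tolist(),round(x["conf"],2)) for x in nets.place_of(n,q)[:2]]
    print(q,P)
    if all(P.values()):
        X,e=tri([cs[n] for n in P],[P[n][0][0] for n in P]);print("  ",np.round(X,3),e)
E
```

```text
pics
0.0 [ 0.13089127 -0.55923264  0.23035701] [-1.79883301e+02 -1.19215879e-02  1.31639068e+01] 0.08553494068329515 0.0187
scene [-0.44  0.85  1.43]
side [0.42 1.16 0.67]
clamp_grip {'scene': [([265.4, 258.7], 0.85), ([351.2, 254.8], 0.39)], 'side': [([308.9, 265.6], 0.77)]}
   [0.506 0.187 0.166] [3.1, 3.1]
head_face {'scene': [([249.1, 292.9], 0.86)], 'side': [([301.4, 327.7], 0.96), ([311.9, 267.5], 0.42)]}
   [0.517 0.245 0.044] [1.6, 1.6]
pad_face {'scene': [([191.0, 317.7], 0.51), ([396.0, 197.1], 0.19)], 'side': [([310.4, 263.9], 0.65), ([277.8, 376.9], 0.62)]}
   [0.442 0.477 0.282] [51.9, 51.9]
hook_stand {'scene': [([252.8, 306.8], 0.75)], 'side': [([305.2, 347.7], 0.91)]}
   [ 0.508  0.243 -0.012] [3.8, 3.8]
board_a {'scene': [([362.5, 242.4], 0.98), ([353.5, 255.5], 0.94)], 'side': [([334.3, 259.7], 0.95), ([337.0, 268.7], 0.87)]}
   [ 0.468 -0.179  0.007] [3.9, 3.9]
board_b {'scene': [([362.5, 242.4], 0.98), ([353.5, 255.5], 0.94)], 'side': [([334.3, 259.7], 0.95), ([337.0, 268.7], 0.87)]}
   [ 0.468 -0.179  0.007] [3.9, 3.9]
seam_a {'scene': [([359.2, 247.0], 0.9), ([354.2, 250.4], 0.63)], 'side': [([336.0, 264.6], 0.89), ([333.5, 260.2], 0.81)]}
   [ 0.463 -0.159  0.002] [4.7, 4.7]
clamp_trigger {'scene': [([258.2, 273.4], 0.53)], 'side': []}
glue_bottle {'scene': [([288.1, 253.5], 0.87)], 'side': [([275.9, 295.7], 0.86)]}
   [ 0.608  0.024 -0.011] [3.0, 3.0]
mug_1 {'scene': [([394.9, 191.7], 0.73)], 'side': []}
sugar_jar {'scene': [], 'side': [([338.1, 225.0], 0.82)]}
coffee_pod_0 {'scene': [([226.3, 361.5], 0.58)], 'side': [([363.2, 403.3], 0.57)]}
   [0.384 0.425 0.01 ] [0.7, 0.7]
```

View pics/a.png

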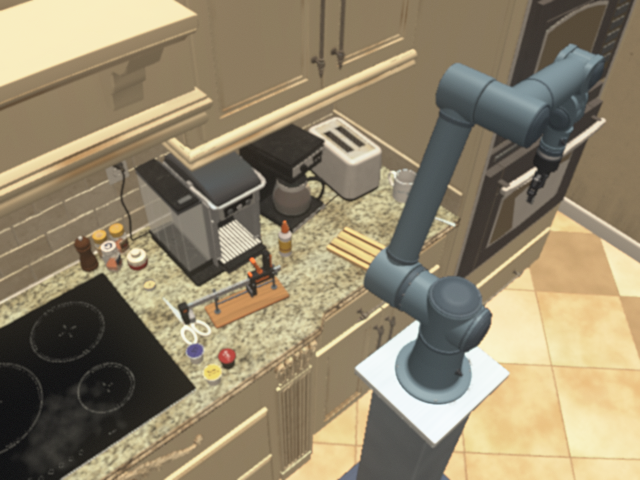

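View pics/b.png

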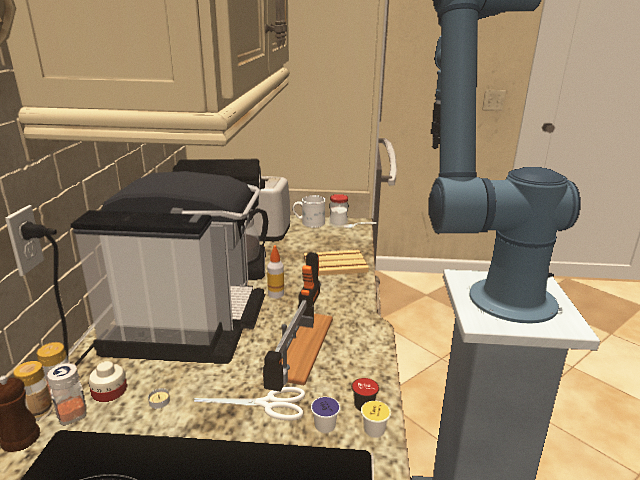

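The scene view shows the clamp on the stand, with the grip at about (262,268) and the far jaw at (184,310). The board is at about (360,247), partly behind the arm, and the bottle is at (285,237). The side view shows the mug (312,210) and jar (339,208) behind the board, and the red pod (365,393) near the far jaw.

```bash
python3 - <<'E'
from h import *
s,d=cam("scene"),cam("side")
print(np.round(cams.camera_info("wrist")["T_tool_cam"],3),cams.camera_info("wrist")["vertical_fov"])
for n,c,p,z in [("jar",d,(338,225),0),("mug",d,(312,226),0),("mug s",s,(395,200),0),("boardL",s,(330,245),.018),("boardT",s,(346,231),.018),("side FL",d,(304,273),.018),("FR",d,(371,271),.018),("BL",d,(313,252),.018),("BR",d,(364,252),.018),("pod",d,(363,403),0)]:
    print(n,np.round(onz(c,p,z),3))
print("farjaw top", tri([s,d],[(184,304),(273,354)]))
E
```

```text
[[ 0.001 -0.965 -0.262  0.066]
 [ 1.     0.     0.002  0.   ]
 [-0.002 -0.262  0.965 -0.142]
 [ 0.     0.     0.     1.   ]] 59.424037565472666
jar [ 0.466 -0.459 -0.   ]
mug [ 0.555 -0.44   0.   ]
mug s [ 0.552 -0.421  0.   ]
boardL [ 0.525 -0.085  0.018]
boardT [ 0.538 -0.168  0.018]
side FL [ 0.544 -0.059  0.018]
FR [ 0.359 -0.09   0.018]
BL [ 0.531 -0.195  0.018]
BR [ 0.378 -0.211  0.018]
pod [0.384 0.414 0.   ]
farjaw top (array([0.54783435, 0.43949603, 0.11924893]), [0.2, 0.2])
```

```bash
python3 -m crank '[[85,38,-33,-2,0],[85,38,-33,-2,0],[85,38,-33,-2,0],[85,38,-33,-2,0],[85,38,-33,-2,0],[85,38,-33,-2,0],[85,38,-33,-2,0],[85,38,-33,-2,0],[85,38,-33,-2,0],[85,38,-33,-2,0]]'
cat > look.py <<'E'
from h import *
import sys
o=r.get_obs();im=cams.capture("wrist");c=cam("wrist",o)
cv2.imwrite("pics/"+sys.argv[1],im[:,:,::-1]);print(np.round(o["tcp_pos"],4),np.round(o["tcp_rot"],2),o["time_s"])
for a in sys.argv[2:]:
    q,z=a.split("@")
    for x in nets.place_of("wrist",q)[:3]: print(q,np.round(x["point"],1),round(x["conf"],2),np.round(onz(c,x["point"],float(z)),4))
E
python3 look.py w1.png board_a@0 seam_a@0.009
```

```text
time_s: 2.3
tcp_pos: [0.4251, -0.1579, 0.2503]
tcp_rot: [179.6, -0.2, 12.4]
ft_force: [0.8, -1.0, 0.7]
opening: 0.0851
[ 0.4251 -0.1579  0.2503] [179.62  -0.18  12.38] 2.3
board_a [282.2 155.1] 0.85 [ 0.4566 -0.1209  0.    ]
board_a [352.3 156.4] 0.77 [ 0.4692 -0.184   0.    ]
seam_a [317.2 159.2] 0.84 [ 0.4605 -0.1528  0.009 ]
seam_a [310.9 156.2] 0.83 [ 0.4619 -0.1467  0.009 ]
```

View pics/w1.png

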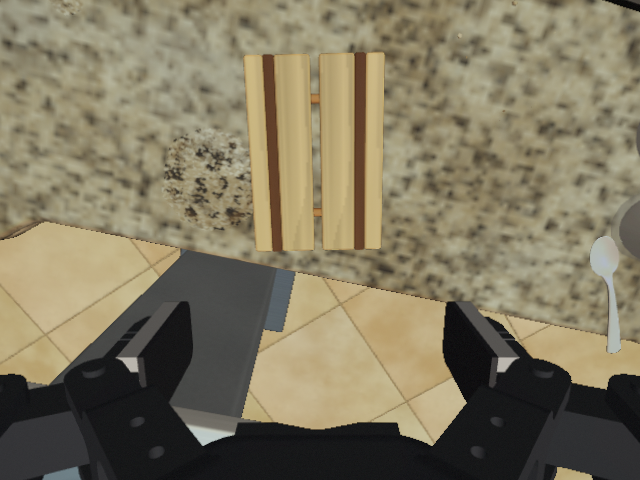

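```bash
python3 -m crank '[[85,0,-40,0,0.1],[85,5,-40,0,0.1],[85,10,-40,0,0.1],[85,10,-40,0,0.08],[85,8,-40,0,0],[85,8,-40,0,0],[85,8,-40,0,0],[85,8,-40,0,0]]'
python3 look.py w2.png clamp_grip@0.17 head_face@0.057 pad_face@0.057 hook_stand@0 clamp_trigger@0.12
```

```text
time_s: 3.25
tcp_pos: [0.4822, 0.0568, 0.2532]
tcp_rot: [-175.9, -0.2, -3.4]
ft_force: [-0.3, -0.3, -0.5]
opening: 0.0845
[0.4822 0.0568 0.2532] [-175.91   -0.22   -3.37] 3.25
clamp_grip [ 87.5 217.8] 0.77 [0.5045 0.1912 0.17  ]
head_face [101.8 180.4] 0.82 [0.514  0.2471 0.057 ]
hook_stand [130.5 172.6] 0.88 [0.5146 0.2519 0.    ]
hook_stand [600.7 200.4] 0.34 [ 0.4675 -0.1808  0.    ]
clamp_trigger [112.4 202.2] 0.93 [0.5051 0.2045 0.12  ]
```

```bash
python3 - <<'E'
from h import *
i=cams.camera_info("wrist")
o=dict(tcp_pos=[0.4251,-0.1579,0.2503],tcp_rot=[179.62,-.18,12.38]);c=cam("wrist",o)
for p in [(245,56),(308,54),(314,249),(257,251),(320,54),(384,53),(381,249),(323,249)]: print(p,np.round(onz(c,p,.018),4))
E
python3 -m crank '[[85,-10,-30,-3,0.05],[85,-15,-30,-3,0.05],[85,-10,-30,-3,0.02],[85,0,-13,0,0],[85,0,0,0,0],[85,0,0,0,0]]'
python3 look.py w3.png clamp_grip@0.17 head_face@0.057 pad_face@0.057 hook_stand@0 clamp_trigger@0.12
```

```text
(245, 56) [ 0.53   -0.0767  0.018 ]
(308, 54) [ 0.5427 -0.1269  0.018 ]
(314, 249) [ 0.3805 -0.1673  0.018 ]
(257, 251) [ 0.3674 -0.116   0.018 ]
(320, 54) [ 0.5449 -0.1365  0.018 ]
(384, 53) [ 0.5569 -0.1877  0.018 ]
(381, 249) [ 0.3938 -0.2282  0.018 ]
(323, 249) [ 0.3823 -0.1755  0.018 ]
time_s: 4.15
tcp_pos: [0.442, 0.0753, 0.2753]
tcp_rot: [-171.6, 0.5, -4.3]
ft_force: [0.6, 0.6, 0.0]
opening: 0.0849
[0.442  0.0753 0.2753] [-171.63    0.48   -4.28] 4.15
clamp_grip [145.7 141.9] 0.95 [0.5048 0.1907 0.17  ]
head_face [573.4 165.4] 0.49 [ 0.4613 -0.0965  0.057 ]
hook_stand [177.4 127.6] 0.9 [0.5147 0.252  0.    ]
```

View pics/w3.png

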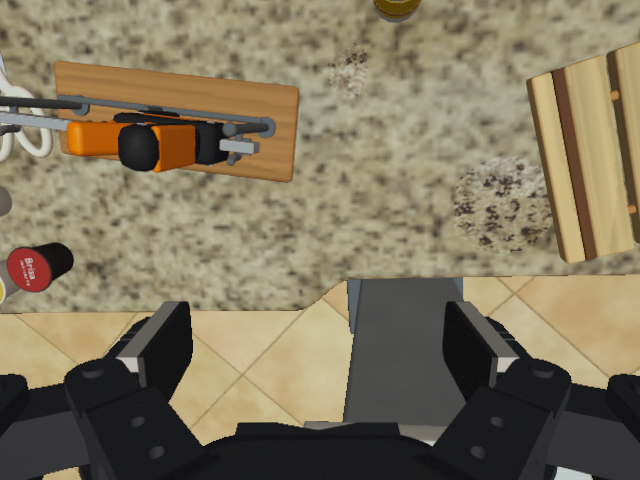

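```bash
python3 - <<'E'
from h import *
o=r.get_obs();print(np.round(o["joint_positions"],1),np.round(o["tcp_pos"],3),np.round(o["tcp_rot"],1),np.round(o["qd"],1))
E
```

```text
[ -4.4   5.8 -10.   74.7   8.4 179.9] [0.442 0.075 0.275] [-171.6    0.6   -4.3] [-0.1 -0.1  0.1 -0.   0.1 -0.1]
```

The last joint hit its 180° stop and tilted the tool by 8°. I'll unwind it, then use the opposite stop to take the tilt out.

```bash
R='[85,0,0,0,-0.149]'; python3 -m crank '[[85,0,0,0,-0.149],[85,0,0,0,-0.149],[85,0,0,0,-0.149],[85,0,0,0,-0.149],[85,0,0,0,-0.149],[85,0,0,0,-0.149],[85,0,0,0,-0.149],[85,0,0,0,-0.149],[85,0,0,0,-0.149],[85,0,0,0,-0.149]]'; python3 -m crank '[[85,0,0,0,-0.149],[85,0,0,0,-0.149],[85,0,0,0,-0.149],[85,0,0,0,-0.149],[85,0,0,0,-0.149],[85,0,0,0,-0.149],[85,0,0,0,-0.149],[85,0,0,0,-0.149],[85,0,0,0,-0.149],[85,0,0,0,-0.149]]';  python3 - <<'E'
from h import *
o=r.get_obs();print(np.round(o["joint_positions"],1),np.round(o["tcp_pos"],3),np.round(o["tcp_rot"],1),np.round(o["qd"],1))
E
```

```text
time_s: 5.45
tcp_pos: [0.4426, 0.075, 0.2724]
tcp_rot: [-178.6, -8.3, 81.8]
ft_force: [-0.6, -0.5, 0.8]
opening: 0.0847
time_s: 6.45
tcp_pos: [0.4433, 0.0747, 0.27]
tcp_rot: [171.9, -2.2, 168.0]
ft_force: [-0.2, 0.1, 0.3]
opening: 0.0851
[ -4.4   6.5 -10.   74.6   8.3   7.7] [0.443 0.075 0.27 ] [171.9  -2.2 168. ] [  0.1   0.3  -0.    0.   -0.  -85.1]
```

```bash
python3 -m crank '[[85,0,0,0,-0.149],[85,0,0,0,-0.149],[85,0,0,0,-0.149],[85,0,0,0,-0.149],[85,0,0,0,-0.149],[85,0,0,0,-0.149],[85,0,0,0,-0.149],[85,0,0,0,-0.149],[85,0,0,0,-0.149],[85,0,0,0,-0.149]]' >/dev/null; python3 -m crank '[[85,0,0,0,-0.149],[85,0,0,0,-0.149],[85,0,0,0,-0.149],[85,0,0,0,-0.149],[85,0,0,0,-0.149],[85,0,0,0,-0.149],[85,0,0,0,-0.149],[85,0,0,0,-0.149],[85,0,0,0,-0.149],[85,0,0,0,-0.149]]' >/dev/null; python3 -m crank '[[85,0,0,0,-0.149],[85,0,0,0,-0.1]]'; python3 - <<'E'
from h import *
o=r.get_obs();print(np.round(o["joint_positions"],1),np.round(o["tcp_pos"],3),np.round(o["tcp_rot"],1),np.round(o["qd"],1))
E
```

```text
time_s: 8.65
tcp_pos: [0.4448, 0.0742, 0.2647]
tcp_rot: [-171.8, 1.7, -5.5]
ft_force: [0.9, -0.8, -0.0]
opening: 0.0852
[  -4.4    7.2  -10.    74.4    8.3 -178.9] [0.445 0.074 0.265] [-171.8    1.7   -5.5] [  0.    0.3  -0.   -0.1  -0.  -58.9]
```

```bash
python3 -m crank '[[85,0,25,0,-0.05],[85,0,25,0,-0.05],[85,0,25,0,-0.05]]'; python3 - <<'E'
from h import *
o=r.get_obs();print(np.round(o["joint_positions"],1),np.round(o["tcp_pos"],3),np.round(o["tcp_rot"],1),np.round(o["qd"],1))
E
```

```text
time_s: 8.95
tcp_pos: [0.4435, 0.0722, 0.2542]
tcp_rot: [-175.3, 0.7, -2.2]
ft_force: [-0.2, -0.1, -0.1]
opening: 0.085
[  -2.1    6.8  -11.6   72.3    4.7 -179.9] [0.444 0.072 0.254] [-175.3    0.7   -2.2] [  9.6  -0.9  -4.5  -6.3 -13.1  -0.3]
```

Works: the tilt is shrinking. About 4.7° remains.

```bash
python3 -m crank '[[85,0,25,-3,-0.05],[85,0,25,-3,-0.05],[85,0,10,-3,-0.03]]'; python3 - <<'E'
from h import *
o=r.get_obs();print(np.round(o["joint_positions"],1),np.round(o["tcp_pos"],3),np.round(o["tcp_rot"],1),np.round(o["qd"],1))
E
```

```text
time_s: 9.25
tcp_pos: [0.4415, 0.0773, 0.2587]
tcp_rot: [-178.7, 0.3, 0.8]
ft_force: [-0.5, 0.7, -0.5]
opening: 0.0852
[   0.9    6.6  -11.    72.7    1.3 -179.9] [0.442 0.077 0.259] [-178.7    0.3    0.8] [ 8.7 -0.1  4.6  3.8 -6.5 -0. ]
```

```bash
python3 -m crank '[[85,0,0,0,0.149],[85,0,0,0,0.149],[85,0,0,0,0.149],[85,0,0,0,0.149],[85,0,0,0,0.149],[85,0,0,0,0.149],[85,0,0,0,0.149],[85,0,0,0,0.149],[85,0,0,0,0.149],[85,0,0,0,0.149]]' >/dev/null; python3 -m crank '[[85,0,0,0,0.149],[85,0,0,0,0.149],[85,0,0,0,0.149],[85,0,0,0,0.149],[85,0,0,0,0.149],[85,0,0,0,0.149],[85,0,0,0,0.149],[85,0,0,0,0.149],[85,0,0,0,0.149],[85,0,0,0,0.149]]' ; python3 -m crank '[[85,0,0,0,0.149],[85,0,0,0,0.149],[85,0,0,0,0.045],[85,0,0,0,0]]'; python3 look.py w4.png clamp_grip@0.17 head_face@0.057 hook_stand@0 clamp_trigger@0.12; python3 - <<'E'
from h import *
o=r.get_obs();print(np.round(o["joint_positions"],1))
E
```

```text
time_s: 11.25
tcp_pos: [0.4447, 0.0845, 0.2675]
tcp_rot: [179.3, 0.5, -171.4]
ft_force: [0.3, -0.1, 0.5]
opening: 0.0853
time_s: 11.65
tcp_pos: [0.4453, 0.0857, 0.2692]
tcp_rot: [179.2, 0.4, 168.8]
ft_force: [-0.7, 0.3, -0.2]
opening: 0.0851
[0.4453 0.0857 0.2692] [179.23   0.38 168.76] 11.65
clamp_grip [506.1 290.1] 0.7 [0.5015 0.1938 0.17  ]
head_face [512.  243.3] 0.78 [0.5157 0.2479 0.057 ]
hook_stand [488.4 224.8] 0.58 [0.5135 0.2506 0.    ]
hook_stand [294.  345.4] 0.5 [0.6072 0.0307 0.    ]
clamp_trigger [489.8 268.6] 0.98 [0.5076 0.2037 0.12  ]
[ 2.4  6.4 -9.7 73.3  0.7 13.6]
```

```bash
python3 -m crank '[[85,-12,40,8,-0.03],[85,-12,40,8,0],[85,-10,35,8,0],[85,-3,6,3,0],[85,0,0,0,0],[85,0,0,0,0]]'; python3 look.py w5.png clamp_grip@0.17 clamp_trigger@0.12 hook_stand@0
```

```text
time_s: 12.5
tcp_pos: [0.5053, 0.2006, 0.243]
tcp_rot: [179.3, 0.5, 170.5]
ft_force: [-0.7, -0.2, 0.7]
opening: 0.0848
[0.5053 0.2006 0.243 ] [179.34   0.46 170.49] 12.5
clamp_grip [301.6 248.7] 0.79 [0.5031 0.1928 0.17  ]
clamp_trigger [322.3 228.7] 0.59 [0.507  0.2044 0.12  ]
hook_stand [369.5 193.6] 0.87 [0.5122 0.2503 0.    ]
```

View pics/w5.png

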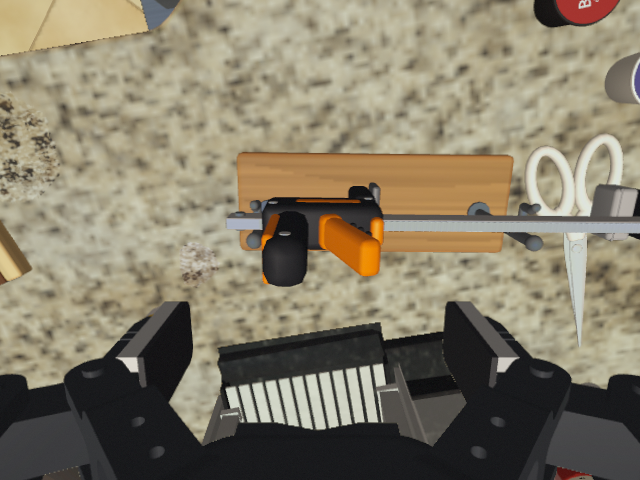

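```bash
python3 - <<'E'
from h import *
o=r.get_obs();c=cam("wrist",o);T=Ro.from_euler('xyz',o["tcp_rot"],degrees=True).as_matrix()
for n,p,z in [("gripback",(263,265),.195),("trigfront",(381,255),.188),("grip ctr top",(285,268),.198),("trig ctr",(362,262),.188),("bar L",(228,223),.114),("barR",(600,224),.114)]:
    print(n,np.round(1000*T.T@(onz(c,p,z)-o["tcp_pos"]),1))
E
```

```text
gripback [  0.7 -26.5  48.3]
trigfront [ 3.3 30.9 55.9]
grip ctr top [  0.2 -15.7  45.4]
trig ctr [-0.3 21.6 55.9]
bar L [  2.3 -59.6 128.9]
barR [  1.1 185.9 131.9]
```

```bash
python3 -m crank '[[85,0,0,25,0],[85,0,0,25,0],[85,0,0,25,0],[85,0,0,14,0],[85,0,0,0,0],[80,0,-2,0,0]]'; python3 -m crank '[[20,0,-2,0,0],[20,0,-2,0,0],[20,0,-1,0,0],[20,0,0,0,0],[20,0,0,0,0],[20,0,0,0,0]]' 60
```

```text
time_s: 13.3
tcp_pos: [0.5074, 0.1953, 0.1563]
tcp_rot: [179.2, 0.9, 170.1]
ft_force: [0.2, 0.4, -0.4]
opening: 0.0799
time_s: 13.9
tcp_pos: [0.5152, 0.1995, 0.1682]
tcp_rot: [177.5, 1.9, 170.2]
ft_force: [-1.4, -0.9, -4.3]
opening: 0.0353
```

```bash
python3 - <<'E'
from h import *
a=cams.capture("wrist");b=cams.capture("side")
b=cv2.resize(b[200:400,180:420],None,fx=2,fy=2); a=cv2.resize(a,(400,300)); 
im=np.zeros((700,480,3),np.uint8); im[:400]=b; im[400:,:400]=a
im=np.hstack([b,np.pad(a,((0,100),(0,0),(0,0)))[:, :320]]) 
cv2.imwrite("pics/c.png",im[:,:,::-1])
o=r.get_obs();print(np.round(o["joint_positions"],1),np.round(o["tcp_pos"],4),np.round(o["tcp_rot"],1),np.round(o["qd"],1),o["ft_force"],o["moment"],o["opening"])
E
```

```text
[ 13.7  18.  -10.2  59.1   1.5  23.5] [0.5149 0.1996 0.1679] [177.5   1.9 170.2] [ 0.1  0.1  0.  -0.1  0.3  0. ] [ 0.32481116 -0.90840596 -5.67049004] [-0.37619303  0.08080887 -0.02704463] 0.03522432435831634
```

View pics/c.png

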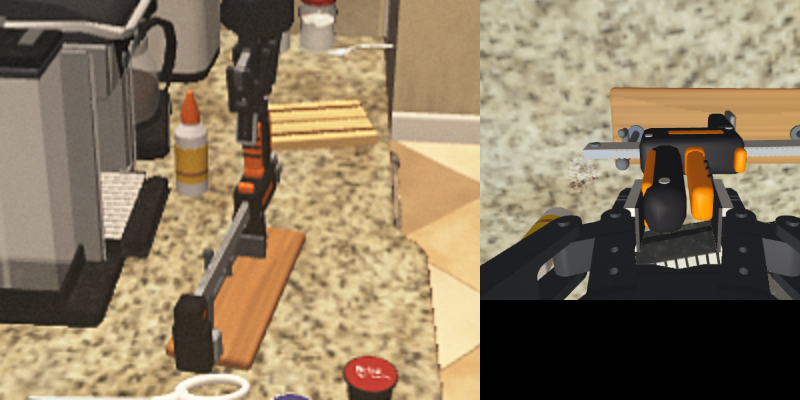

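```bash
python3 -m crank '[[20,0,0,0,0],[20,0,1,-12,0],[20,0,1,-15,0],[20,0,1,-20,0],[20,0,1,-20,0],[20,0,1,-20,0]]' 80; python3 -m crank '[[20,0,1,-10,0],[20,0,0,0,0],[20,0,0,0,0]]'; python3 - <<'E'
from h import *
o=r.get_obs()
b=cams.capture("side");a=cams.capture("wrist"); s=cams.capture("scene")
im=np.hstack([cv2.resize(b[130:380,180:420],(480,500)),cv2.resize(a,(320,240)).repeat(1,0)[:240] if 0 else np.pad(cv2.resize(a,(320,240)),((0,260),(0,0),(0,0)))])
im[240:480,480:]=cv2.resize(s[200:380,120:360],(320,240)); cv2.imwrite("pics/d.png",im[:,:,::-1])
c=cam("wrist",o);cs=[c,cam("side"),cam("scene")]
print(np.round(o["tcp_pos"],4),np.round(o["tcp_rot"],1),np.round(o["joint_positions"],1))
for q in ["clamp_grip","head_face","pad_face"]:
    C=[];P=[]
    for n,k in zip(["wrist","side","scene"],cs):
        L=nets.place_of(n,q)
        if L: print(q,n,np.round(L[0]["point"],1),round(L[0]["conf"],2)); C.append(k);P.append(L[0]["point"])
    if len(P)>1: print(tri(C,P))
E
```

```text
time_s: 14.6
tcp_pos: [0.5082, 0.1993, 0.2547]
tcp_rot: [177.9, 1.2, 170.2]
ft_force: [1.1, -0.5, -4.5]
opening: 0.0343
time_s: 14.9
tcp_pos: [0.5096, 0.2003, 0.269]
tcp_rot: [177.8, 1.5, 170.2]
ft_force: [1.0, -0.3, -5.6]
opening: 0.0341
[0.5096 0.2003 0.269 ] [177.8   1.5 170.2] [14.  15.8  1.9 73.8  1.4 23.9]
clamp_grip wrist [318.  299.6] 0.85
clamp_grip side [312.2 222.1] 0.95
clamp_grip scene [255.9 235.8] 0.79
(array([0.50197972, 0.207119  , 0.27655549]), [6.0, 2.9, 7.6])
head_face wrist [400.5 209.3] 0.65
head_face side [305.5 289.4] 0.83
head_face scene [245.9 271.1] 0.61
(array([0.50910114, 0.25596997, 0.15091994]), [1.9, 2.7, 3.7])
pad_face side [284.9 324.3] 0.41
pad_face scene [190.9 296.8] 0.46
(array([0.52488035, 0.42497042, 0.1689999 ]), [4.9, 4.9])
```

View pics/d.png

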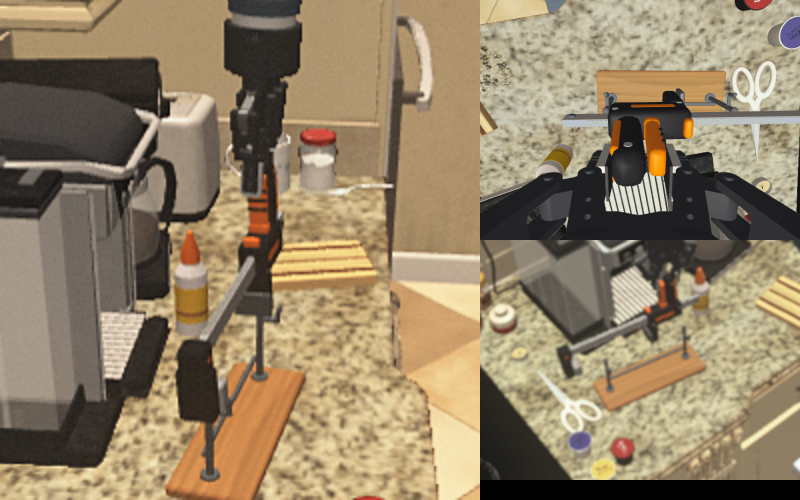

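```bash
python3 -m crank '[[20,0,0,-8,-0.05],[20,0,0,-8,-0.09],[20,0,-10,-4,-0.09],[20,4,-18,0,-0.09],[20,6,-25,0,-0.09],[20,8,-32,0,0],[20,9,-35,0,0],[20,9,-35,0,0],[20,9,-35,0,0],[20,9,-35,0,0]]';  python3 -m crank '[[20,9,-35,0,0],[20,9,-35,0,0],[20,9,-30,0,0],[20,9,-30,0,0]]'; python3 - <<'E'
from h import *
o=r.get_obs();print(np.round(o["joint_positions"],1),np.round(o["tcp_pos"],4),np.round(o["tcp_rot"],1),o["opening"],o["moment"])
E
```

```text
time_s: 16.5
tcp_pos: [0.5076, -0.0344, 0.2828]
tcp_rot: [178.6, 2.7, -164.7]
ft_force: [1.0, 0.0, -5.3]
opening: 0.0344
time_s: 16.9
tcp_pos: [0.508, -0.176, 0.2791]
tcp_rot: [178.7, 3.0, -164.8]
ft_force: [2.2, 1.0, -4.8]
opening: 0.0342
[-27.6  15.3   2.7  76.1   2.9 -42.8] [ 0.508  -0.176   0.2791] [ 178.7    3.  -164.8] 0.03419309615897857 [-0.29218729 -0.15569186 -0.02859287]
```

```bash
python3 -m crank '[[20,10,-30,0,0.01],[20,10,-28,0,0.01],[20,8,-16,0,0.01],[20,4,-8,0,0],[20,0,0,0,0],[20,0,0,0,0]]'; python3 - <<'E'
from h import *
o=r.get_obs()
b=cams.capture("side");a=cams.capture("wrist"); s=cams.capture("scene")
im=np.zeros((600,800,3),np.uint8);im[:400,:480]=cv2.resize(b[140:340,240:480],(480,400));im[:240,480:]=cv2.resize(a,(320,240));im[240:480,480:]=cv2.resize(s[170:290,280:440],(320,240)); cv2.imwrite("pics/e.png",im[:480,:,::-1])
c=cam("wrist",o);cs=[c,cam("side"),cam("scene")]
print(np.round(o["tcp_pos"],4),np.round(o["tcp_rot"],1),np.round(o["joint_positions"],1))
for q in ["clamp_grip","head_face","pad_face","board_a"]:
    C=[];P=[]
    for n,k in zip(["wrist","side"],cs):
        L=nets.place_of(n,q)
        if L: print(q,n,[(np.round(l["point"],1).tolist(),round(l["conf"],2)) for l in L[:2]]); C.append(k);P.append(L[0]["point"])
    if len(P)>1: print(tri(C,P))
E
```

```text
time_s: 17.5
tcp_pos: [0.4984, -0.2719, 0.276]
tcp_rot: [178.9, 3.2, -166.9]
ft_force: [0.0, -0.2, -4.3]
opening: 0.0342
[ 0.4984 -0.2719  0.276 ] [ 178.9    3.2 -166.9] [-36.8  19.1   7.4  77.2   3.2 -49.9]
clamp_grip wrist [([319.3, 299.7], 0.74)]
clamp_grip side [([326.8, 158.0], 0.8)]
(array([ 0.49533571, -0.27375193,  0.28387624]), [4.5, 4.5])
head_face wrist [([401.9, 206.7], 0.65), ([338.5, 249.6], 0.2)]
head_face side [([331.5, 205.4], 0.57)]
(array([ 0.47832518, -0.22083353,  0.15907563]), [1.5, 1.5])
pad_face side [([340.8, 225.6], 0.58)]
board_a wrist [([406.9, 168.0], 0.94), ([468.3, 167.7], 0.65)]
board_a side [([335.0, 260.4], 0.96), ([333.9, 266.8], 0.75)]
(array([ 4.66280476e-01, -1.83246141e-01, -3.11138130e-04]), [2.8, 2.8])
```

View pics/e.png

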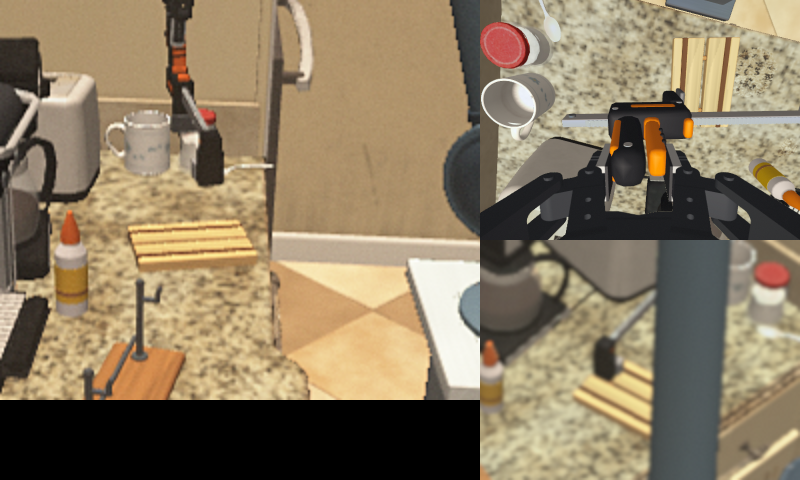

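```bash
python3 - <<'E'
from h import *
d=cam("side");o,v=ray(d,(340.8,225.6))
for y in (-.09,-.075,-.06): print(np.round(o+v*(y-o[1])/v[1],3))
E
python3 -m crank '[[20,1,0,20,0],[20,1.5,-0.5,25,0],[20,1.5,-0.5,25,0],[20,1.5,-0.5,25,0],[20,1.5,-0.5,20,0],[20,0.5,0,5,0]]';python3 -m crank '[[20,0,0,0,0],[20,0,0,0,0]]'
```

```text
[ 0.448 -0.09   0.151]
[ 0.447 -0.075  0.157]
[ 0.447 -0.06   0.163]
time_s: 18.65
tcp_pos: [0.4993, -0.2734, 0.1541]
tcp_rot: [179.2, 3.4, -166.9]
ft_force: [-0.9, 0.2, -5.4]
opening: 0.0343
time_s: 18.85
tcp_pos: [0.499, -0.2732, 0.1542]
tcp_rot: [179.1, 3.3, -166.9]
ft_force: [0.3, -1.1, -5.4]
opening: 0.034
```

```bash
python3 -m crank '[[20,0.5,0,10,0],[20,0.5,0,8,0],[20,0,0,0,0]]';python3 -m crank '[[20,0,0,4,0],[20,0,0,0,0]]';python3 -m crank '[[20,0,0,4,0],[20,0,0,0,0]]'
```

```text
time_s: 19.15
tcp_pos: [0.5011, -0.2744, 0.1379]
tcp_rot: [179.4, 3.6, -166.8]
ft_force: [-0.1, 0.2, -4.2]
opening: 0.0338
time_s: 19.35
tcp_pos: [0.5016, -0.2744, 0.1339]
tcp_rot: [179.4, 3.6, -166.8]
ft_force: [-0.2, -0.1, -5.4]
opening: 0.0338
time_s: 19.55
tcp_pos: [0.502, -0.2744, 0.1298]
tcp_rot: [179.4, 3.6, -166.8]
ft_force: [-0.6, 0.3, -5.3]
opening: 0.0342
```

```bash
for i in 1; do python3 -m crank '[[20,0,0,4,0],[20,0,0,0,0]]';python3 -m crank '[[20,0,0,3,0],[20,0,0,0,0]]'; done;  python3 - <<'E'
from h import *
o=r.get_obs();a=cams.capture("wrist");b=cams.capture("side")
c=cam("wrist",o)
for q in ["head_face","pad_face"]:
    C=[];P=[]
    for n,k in zip(["wrist","side"],[c,cam("side")]):
        L=nets.place_of(n,q)
        if L: print(q,n,[(np.round(l["point"],1).tolist(),round(l["conf"],2),np.round(onz(k,l["point"],.009),3).tolist()) for l in L[:2]]); C.append(k);P.append(L[0]["point"])
    if len(P)>1: print(tri(C,P))
E
```

```text
time_s: 19.75
tcp_pos: [0.5032, -0.2747, 0.1266]
tcp_rot: [179.5, 3.7, -166.9]
ft_force: [-0.8, 0.1, -1.6]
opening: 0.0342
time_s: 19.95
tcp_pos: [0.5045, -0.275, 0.1253]
tcp_rot: [179.5, 3.9, -166.8]
ft_force: [-0.7, -0.1, 1.7]
opening: 0.034
head_face wrist [([401.8, 211.2], 0.93, [0.487, -0.225, 0.009]), ([317.6, 299.9], 0.52, [0.559, -0.262, 0.009])]
head_face side [([328.8, 251.6], 0.75, [0.484, -0.222, 0.009])]
(array([ 0.48589748, -0.22431156,  0.0082546 ]), [1.4, 1.4])
pad_face side [([336.5, 273.2], 0.42, [0.455, -0.084, 0.009])]
```

```bash
python3 -m crank '[[80,0,0,0,0],[80,0,0,0,0],[80,0,0,0,0],[80,0,0,0,0]]' 20;  python3 - <<'E'
from h import *
o=r.get_obs();a=cams.capture("wrist");b=cams.capture("side")
c=cam("wrist",o);print(np.round(o["tcp_rot"],1))
im=np.hstack([a,np.pad(b[180:340,290:450],((0,320),(0,0),(0,0)))]);cv2.imwrite("pics/f.png",im[:,:,::-1])
for q in ["clamp_grip","head_face","pad_face"]:
    C=[];P=[]
    for n,k in zip(["wrist","side"],[c,cam("side")]):
        L=nets.place_of(n,q)
        if L: print(q,n,[(np.round(l["point"],1).tolist(),round(l["conf"],2)) for l in L[:2]]); C.append(k);P.append(L[0]["point"])
    if len(P)>1: print(tri(C,P))
E
```

```text
time_s: 20.65
tcp_pos: [0.5043, -0.2756, 0.124]
tcp_rot: [179.6, 3.8, -166.9]
ft_force: [0.4, 0.7, 0.6]
opening: 0.08
[ 179.6    3.8 -166.9]
clamp_grip wrist [([308.3, 293.0], 0.56)]
clamp_grip side [([325.2, 208.7], 0.61)]
(array([ 0.49985125, -0.28100482,  0.12485713]), [1.8, 1.8])
head_face wrist [([397.4, 212.5], 0.9)]
head_face side [([325.7, 253.2], 0.86)]
(array([ 0.49193547, -0.22601294,  0.00074304]), [2.1, 2.1])
pad_face side [([336.9, 272.4], 0.4)]
```

View pics/f.png

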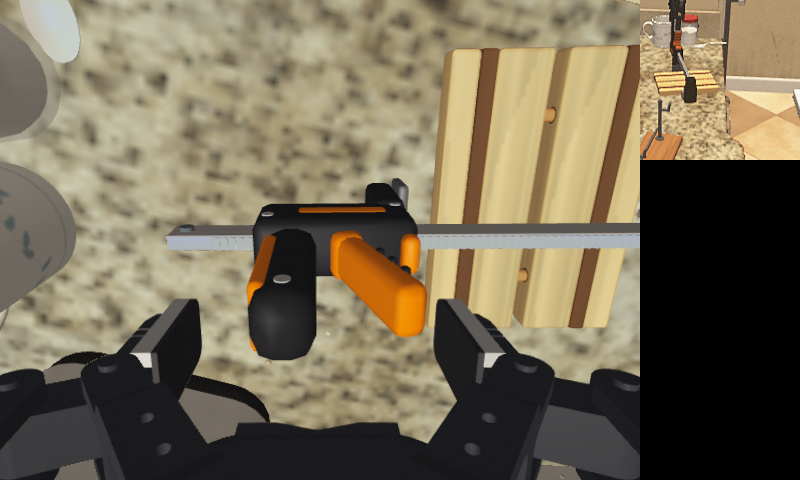

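```bash
python3 - <<'E'
from h import *
o=r.get_obs();c=cam("wrist",o);T=Ro.from_euler('xyz',o["tcp_rot"],degrees=True).as_matrix()
for n,p,z in [("gripback",(250,320),.148),("grip tip ctr",(283,325),.150),("trigfront",(426,310),.140),("trig top ctr",(405,305),.140),("barL",(168,237),.066),("bar520",(520,230),.066)]:
    print(n,np.round(1000*T.T@(onz(c,p,z)-o["tcp_pos"]),1))
for p in [(448,50),(428,326)]: print(np.round(onz(c,p,.018),4))
print(np.round(T.T@[0,0,-1],3))
E
```

```text
gripback [  8.3 -21.  -24.7]
grip tip ctr [  7.6 -10.8 -26.6]
trigfront [  7.8  34.8 -16.2]
trig top ctr [  9.6  27.9 -16.4]
barL [ 12.5 -73.5  56.9]
bar520 [15.9 98.1 57.8]
[ 0.3946 -0.2302  0.018 ]
[ 0.5555 -0.1884  0.018 ]
[ 0.066 -0.007  0.998]
```

```bash
python3 -m crank '[[84,8,4,0,0],[84,1,0,0,0],[84,1,0,12,0],[84,1,0,11,0],[84,0,0,0,0]]' 20;  python3 -m crank '[[30,0,0,0,0],[30,0,0,0,0],[30,0,0,0,0],[30,0,0,0,0]]'; python3 -m crank '[[30,0,0,0,0],[30,0,0,0,0]]'
```

```text
time_s: 21.55
tcp_pos: [0.4927, -0.2733, 0.0984]
tcp_rot: [179.6, 3.8, -166.9]
ft_force: [-0.3, -0.8, -0.4]
opening: 0.0841
time_s: 21.95
tcp_pos: [0.4957, -0.2779, 0.1018]
tcp_rot: [-179.8, 4.0, -166.9]
ft_force: [-0.7, 1.9, -2.7]
opening: 0.0376
time_s: 22.15
tcp_pos: [0.4955, -0.2779, 0.1016]
tcp_rot: [-179.8, 3.9, -166.9]
ft_force: [-0.3, -2.3, -0.9]
opening: 0.0372
```

```bash
python3 -m crank '[[68,0,2,0,0],[68,0,1,0,0],[68,0,1,0,0],[68,0,0,1,0]]' 20;  python3 -m crank '[[30,0,-1,0,0],[30,0,-1,0,0],[30,0,0,0,0],[30,0,0,0,0]]'; python3 -m crank '[[30,0,0,0,0],[30,0,0,0,0]]';python3 - <<'E'
from h import *
o=r.get_obs();b=cams.capture("side");a=cams.capture("wrist");k=cam("side");c=cam("wrist",o)
for q in ["head_face","pad_face","board_a","seam_a"]:
    print(q,[(round(l["conf"],2),np.round(onz(k,l["point"],0 if 'bo' in q else .009),4).tolist()) for l in nets.place_of("side",q)[:2]],[(round(l["conf"],2),np.round(onz(c,l["point"],0 if 'bo' in q else .009),4).tolist()) for l in nets.place_of("wrist",q)[:2]])
cv2.imwrite("pics/g.png",a[:,:,::-1])
E
```

```text
time_s: 22.55
tcp_pos: [0.4939, -0.2722, 0.0996]
tcp_rot: [-180.0, 3.9, -166.9]
ft_force: [-0.0, 0.8, 0.6]
opening: 0.0684
time_s: 22.95
tcp_pos: [0.4985, -0.2795, 0.1048]
tcp_rot: [-179.2, 4.2, -166.9]
ft_force: [0.8, 0.4, -3.3]
opening: 0.0379
time_s: 23.15
tcp_pos: [0.4983, -0.2798, 0.1043]
tcp_rot: [-179.2, 4.2, -166.9]
ft_force: [-0.3, -1.8, 1.6]
opening: 0.0372
head_face [(0.88, [0.4922, -0.2451, 0.009])] [(0.77, [0.4878, -0.2255, 0.009])]
pad_face [] [(0.41, [0.4614, -0.1085, 0.009])]
board_a [(0.57, [0.4691, -0.1936, 0.0])] [(0.85, [0.4585, -0.1392, 0.0]), (0.58, [0.472, -0.1903, 0.0])]
seam_a [(0.87, [0.4699, -0.1685, 0.009]), (0.61, [0.4668, -0.1715, 0.009])] [(0.75, [0.465, -0.169, 0.009]), (0.66, [0.4657, -0.1661, 0.009])]
```

```bash
python3 -m crank '[[68,0.5,2,0,0],[68,0.5,2,0,0],[68,0.5,1,0,0],[68,1,0,5,0]]' 20;  python3 -m crank '[[30,0,-1,0,0],[30,0,-1,0,0],[30,0,0,0,0],[30,0,0,0,0]]'; python3 -m crank '[[30,0,0,0,0],[30,0,0,0,0]]';python3 - <<'E'
from h import *
o=r.get_obs();b=cams.capture("side");a=cams.capture("wrist");k=cam("side");c=cam("wrist",o)
for q in ["head_face","pad_face","board_a","seam_a"]:
    print(q,[(round(l["conf"],2),np.round(onz(c,l["point"],0 if 'bo' in q else .009),4).tolist()) for l in nets.place_of("wrist",q)[:2]])
cv2.imwrite("pics/i.png",a[:,:,::-1])
E
```

```text
time_s: 24.05
tcp_pos: [0.4946, -0.2736, 0.099]
tcp_rot: [-179.3, 4.2, -166.8]
ft_force: [-0.2, 0.3, 0.5]
opening: 0.0682
time_s: 24.45
tcp_pos: [0.4978, -0.2801, 0.1027]
tcp_rot: [-178.7, 4.4, -166.8]
ft_force: [1.0, -0.2, -2.2]
opening: 0.0395
time_s: 24.65
tcp_pos: [0.4979, -0.2802, 0.1025]
tcp_rot: [-178.7, 4.4, -166.8]
ft_force: [-0.1, -0.3, 2.5]
opening: 0.039
head_face [(0.95, [0.4893, -0.2256, 0.009]), (0.59, [0.4687, -0.1762, 0.009])]
pad_face [(0.91, [0.4617, -0.1191, 0.009])]
board_a [(0.95, [0.4613, -0.1491, 0.0]), (0.91, [0.4733, -0.2009, 0.0])]
seam_a [(0.59, [0.4674, -0.1739, 0.009]), (0.56, [0.4699, -0.1759, 0.009])]
```

View pics/i.png

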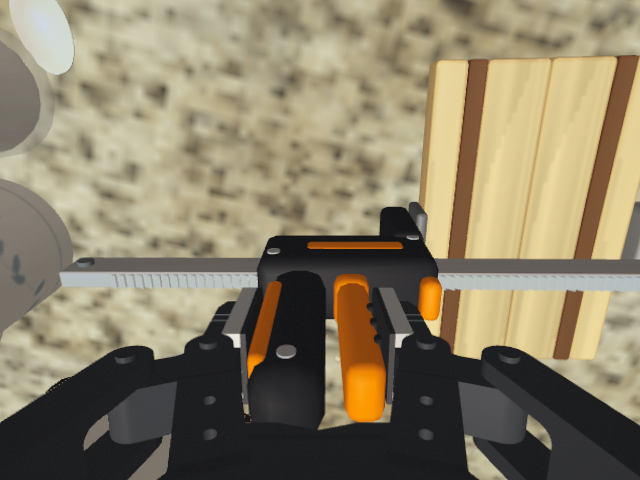

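The picture shows the split closed, with the seam a thin line at about (535,200). The clamp is astride the board and the trigger is stalled just short of home at 20 N. I'll firm the grip up.

```bash
python3 -m crank '[[30,0,0,0,0],[30,0,0,0,0],[30,0,0,0,0],[30,0,0,0,0]]' 32;python3 - <<'E'
from h import *
o=r.get_obs();b=cams.capture("side");a=cams.capture("wrist");k=cam("side");c=cam("wrist",o)
for q in ["head_face","pad_face","board_a","mug_1"]:
    print(q,[(round(l["conf"],2),np.round(onz(c,l["point"],.009 if 'face' in q else 0),4).tolist()) for l in nets.place_of("wrist",q)[:2]],[(round(l["conf"],2),np.round(onz(k,l["point"],.009 if 'face' in q else 0),4).tolist()) for l in nets.place_of("side",q)[:2]])
z=cv2.resize(a[40:370,400:640],None,fx=2.4,fy=1.8)
im=np.hstack([z[:594],]);cv2.imwrite("pics/j.png",im[:,:,::-1])
E
```

```text
time_s: 25.35
tcp_pos: [0.4979, -0.2802, 0.1029]
tcp_rot: [-178.7, 4.4, -166.8]
ft_force: [0.6, -1.3, 2.5]
opening: 0.0381
head_face [(0.62, [0.4885, -0.2238, 0.009])] [(0.55, [0.4887, -0.1923, 0.009])]
pad_face [(0.8, [0.4631, -0.1182, 0.009])] [(0.52, [0.5616, -0.4405, 0.009]), (0.39, [0.4617, -0.4477, 0.009])]
board_a [(0.64, [0.4753, -0.1995, 0.0]), (0.57, [0.4605, -0.1486, 0.0])] [(0.89, [0.4692, -0.2143, 0.0]), (0.62, [0.4629, -0.1821, 0.0])]
mug_1 [(0.78, [0.5691, -0.462, 0.0])] [(0.7, [0.5723, -0.4624, 0.0])]
```

View pics/j.png

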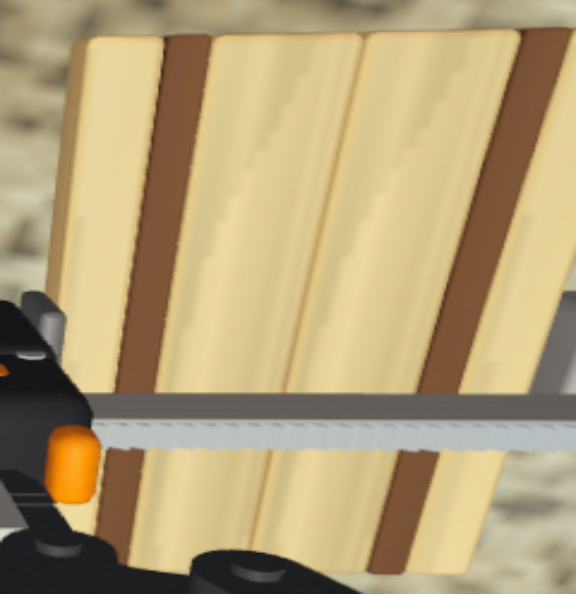

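```bash
python3 - <<'E'
from h import *
b0=cv2.imread("pics/b.png",0);b=cv2.cvtColor(cams.capture("side"),cv2.COLOR_RGB2GRAY)
t=b0[198:220,296:316]
m=cv2.matchTemplate(b[180:240,280:335],t,cv2.TM_CCOEFF_NORMED);_,v,_,l=cv2.minMaxLoc(m);print("mug",v,l,"expect",(16,18))
t=b0[262:285,268:285];m=cv2.matchTemplate(b[245:305,255:300],t,cv2.TM_CCOEFF_NORMED);_,v,_,l=cv2.minMaxLoc(m);print("bottle",v,l,"expect",(13,17))
o=r.get_obs();print(o["time_s"],o["opening"],o["ft_force"]);L=nets.place_of("side","head_face");c=[cam("wrist",o),cam("side")];cams.capture("wrist")
print([(x["conf"],x["point"]) for x in L[:2]]); W=nets.place_of("wrist","head_face"); print(tri(c,[W[0]["point"],L[0]["point"]]) if W and L else 0)
r.hand_in()
E
```

```text
mug 0.994547963142395 (16, 18) expect (16, 18)
bottle 0.9961142539978027 (13, 17) expect (13, 17)
25.9 0.03826803586851361 [-0.16032092 -1.92906001  2.71042566]
[(0.95, [326.2, 252.5]), (0.75, [361.3, 402.9])]
(array([ 0.49100838, -0.22320082,  0.00462243]), [1.4, 1.4])
the job is handed in; nothing more can be done
```

I lifted the clamp off the hooks, set it across the middle of the board and pumped the trigger until the split closed. I handed in at about 26 s with the trigger still squeezed at 32 N.

**Board and clamp:** In the last wrist pictures the seam is a closed line with both halves parallel. The jaws stand outside the long sides and the bar crosses near the middle. The head face measured about 5 mm high, against 9 mm expected and 18 mm allowed, so the feet are on the worktop.

**Pad pressure:** I could not read this directly. The trigger stalled at 39.0 mm opening at 20 N and 38.1 mm at 32 N, both short of the 37.2 mm squeezed-home opening. That suggests the pad is pressed in about 3.5 to 5 mm, within the 1.5 to 8 mm allowed.

**Bystanders:** The mug and bottle had not moved in the side picture. I made no final check on the jar or pod. The tail of the bar ended up only a few millimetres from the mug.

**What disagreed or went wrong:**
- **Face positions:** The side camera's estimates of the jaw faces were poor in the last checks: one was about 30 mm off the wrist camera's, and one landed on other objects. I relied on the wrist picture instead.
- **Wrist joint:** Early on, the last joint hit its limit and tilted the tool by about 8°. I undid most of that before grasping, but about 4.5° of tilt remained at the end.

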